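Lock the swing arm with its cross pin

ROBOT

A 6-joint arm with a two-finger parallel gripper is mounted at the origin on the work surface. World frame = base frame: x ahead of the robot, y to its left, z up, the work surface at z = 0. Lengths are in mm, angles in rad, forces in N, time in s.
With the tool pointing down it reaches from about 400 to 925 mm from the base axis. Payload 12.5 kg.
Tool frame: the origin (TCP) lies on the centre line of the jaws, within the pads' length; the fingertips stand 14 mm ahead of it and the grasp point (between the pads) lies 5 mm behind it; z points along the fingers, x is the direction in which the jaws open and shut, and the axes are right-handed (so a half turn about z gives the same grasp; the last joint's range is limited). The gripper opens to 95 mm and grips with 3 to 60 N. Pads are 20 mm wide; open, the fingers measure 119 mm over their backs; the gripper's body (75 mm by 180 mm) begins 59 mm behind the grasp point.
Start: joints at [1.061, 0.491, 1.559, -0, 1.092, -0.106], TCP at [245.557, 574.758, 228.661] pointing down, gripper open.
Joint ranges: [-3.1, 3.1], [-0.84, 2.19], [0.05, 2.79], [-1.13, 4.28], [0.06, 2.93], [-2.69, 2.69]. Speed limits (rad/s): [2.22, 2.22, 2.79, 3.14, 3.14, 3.14].

INTERFACE

Orientations are given as [roll, pitch, yaw] about the fixed x, y, z axes, in that order (R = Rz(yaw) Ry(pitch) Rx(roll)).
In Python, from cell import state, read_camera, job_done gives the robot as it stands.
- The arm moves only by the shell command python3 -m handwheel 'ROWS'. ROWS is JSON, a list of rows, each an object of numbers: "hand": the finger opening in m, from 0 to 0.0951; "x", "y", "z": the shift along the world's x, y, z in m; "spin": the turn about the world's z in units of 5 degrees (1.0 is 5 degrees). In form: [{"hand": .., "x": .., "y": .., "z": .., "spin": ..}, ...]. A call has 1 to 20 rows; each row is the pose to reach, as a shift and turn from the pose commanded when the call began; what a row does not reach only later rows make up. A row lasts 1/12 s, in which the tool goes at most 41.7 mm and 7.16 degrees, less where a joint would pass 70% of its speed; a pose out of reach is approached as far as the arm can. A call with a gripper value outside its range is refused whole. The fingers move at their own pace and stop on an object; the grip force is fixed at half the most. Time passes only in rows, so rows that repeat a pose let the fingers close. It gives the time, the measured TCP pose, the force and the opening at its end, in the units of the state.
- state(): the state, without advancing time (a new reading comes with each control period).
- read_camera(name): name is "side" or "top" or "wrist"; returns a dict with "img" (420x560x3 uint8, red, green, blue), "fx", "fy", "cx", "cy" (pixels), "D" ([k1, k2, p1, p2, k3] as OpenCV has them; the pictures are not rectified), "T" (4x4, takes a point from camera to world coordinates). Camera axes: x right, y down, z forward; pixel columns grow to the right and rows downward; lengths in mm; the calibration is good to about 2 mm. A picture is of the moment at which its call begins. There is no depth.
- job_done(): hands the job in, once; it reports no verdict.
The state is a dict: "t": time; "joints": joint angles; "qvel": joint speeds; "tau": joint torques, N m; "eef_pos": TCP position; "tcp_rot": TCP orientation; "ft_force": force on the tool from outside, world axes, zero at the start; "moment": the same for the moment, N m; "opening": opening from 0.0 (shut) to 1.0 (fully open).
Only numpy, scipy, OpenCV 4.12 (cv2) and the standard library are available. Lean on these libraries where they do the work, as an engineer would, in place of code of your own. Each camera call takes 0.05 s, during which the arm holds its last target. There are 200 camera calls.

TASK

On the grey fixture plate, swing the raised white arm down until it is level, so that the cross-hole in its shaft comes to lie under the funnel-shaped guide bush. Then take the pin with the tall, straight round grip from the rack and push it upright down through the bush and the shaft until its collar rests on the rim of the bush, and let go of it.

Things in the scene. Friction and masses are not known exactly. Their poses are not given: they have to be found in the camera images.
- lever (a joint): angle of the white arm and the steel shaft it turns with, rad: 0 = arm level, the shaft's 21 mm cross-hole then stands upright under the bush; positive = free end raised (starts at 0.6 to 0.9). It can be swung too far, to -0.3. Friction (0.3 Nm, 5 N at 60 mm from the shaft axis) holds it where it is left. Within 10 degrees of level the pin goes through
- lever_pad (a point): point on the upper face of the white arm, 105 mm from the shaft axis, near its rounded free end. The arm is a flat white bar with three dark dots, 30 mm wide, 12 mm thick, reaching 120 mm from the shaft axis towards the robot; round boss of 26 mm radius on the shaft. When level, its upper face is 61 mm above the table
- bush (a point): centre of the mouth of the fixed steel funnel bush on the aluminium block of the fixture: 94 mm above the table, rim 43 mm outside, 35 inside, narrowing over 12 mm to a 15 mm hole. Axes: z up, y along the shaft (40 mm thick, axis 39 mm below the mouth). The arm lies at y = -70 mm and reaches from the shaft along -x. The fixture is turned up to 0.3 rad
- pin_grip (a point): centre of the round black grip (24 mm thick, 50 high) of the right pin; z up, x across the row of the rack. 25 mm below: collar 42 wide, 5 thick, then shank 12 thick, 78 long, tapered tip 108 mm below this point. 0.15 kg. Hangs by its collar in one of three holes 75 mm apart in a fixed rack, top 97 mm up. The other two pins have a low wide knob and a T bar
Not all that is in view belongs to the job. Leave any red look-alike of the part that bears pin_grip alone.

How it is judged:
By the outcome, as a careful person would: the job done as asked, in the order asked, and still so for the second after the job is handed in, with the robot touching nothing.
It also fails if it takes over 64 s, if anything falls off the work surface, if the arm or the gripper's body presses on something with over 40 N, if the wrist force passes 120 N, or if a joint passes its speed limit or range.

## Working session

There is one attempt and no reset: what is moved stays moved. The work goes in short steps, Python scripts to look and compute and a shell command to move; the robot and the scene stay as the last step left them, time stands still between calls to the robot, and variables do not carry over. Pictures are saved under pics/ and viewed, about 8 in all and at most 12, crops included, and the job is handed in when it is done.

```bash
ls; mkdir -p pics; cat > h.py <<'E'
import numpy as np, cv2
from cell import state, read_camera
def ray(c,uv):
    K=np.array([[c['fx'],0,c['cx']],[0,c['fy'],c['cy']],[0,0,1.]])
    p=cv2.undistortPoints(np.array([[uv]],float),K,np.array(c['D'],float))[0,0]
    T=np.array(c['T']); d=T[:3,:3]@np.array([p[0],p[1],1]); return T[:3,3],d/np.linalg.norm(d)
def onz(c,uv,z):
    o,d=ray(c,uv); return o+d*(z-o[2])/d[2]
def tri(c1,u1,c2,u2):
    o1,d1=ray(c1,u1);o2,d2=ray(c2,u2)
    s=np.linalg.lstsq(np.c_[d1,-d2],o2-o1,rcond=None)[0]
    a=o1+s[0]*d1;b=o2+s[1]*d2; return (a+b)/2,np.linalg.norm(a-b)
def proj(c,P):
    K=np.array([[c['fx'],0,c['cx']],[0,c['fy'],c['cy']],[0,0,1.]])
    T=np.linalg.inv(np.array(c['T'])); return cv2.projectPoints(np.array(P,float).reshape(-1,1,3),cv2.Rodrigues(T[:3,:3])[0],T[:3,3],K,np.array(c['D'],float))[0][:,0]
E
python3 - <<'E'
from h import *
import pickle
for n in ['side','top','wrist']:
    c=read_camera(n); pickle.dump(c,open(n+'.pkl','wb')); cv2.imwrite(f'pics/{n}0.png',c['img'][:,:,::-1]); print(n,c['fx'],np.round(c['T'],2).tolist())
print(state())
E
```

```text
pics
side 388.9285256978831 [[1.0, -0.03, 0.05, 536.35], [-0.06, -0.72, 0.69, -489.96], [0.01, -0.69, -0.73, 635.35], [0.0, 0.0, 0.0, 1.0]]
top 425.2114743471571 [[-0.02, -0.99, 0.15, 427.64], [-1.0, 0.02, 0.01, -56.71], [-0.02, -0.15, -0.99, 1012.05], [0.0, 0.0, 0.0, 1.0]]
wrist 339.89292997154314 [[0.39, 0.89, 0.22, 183.76], [0.92, -0.38, -0.1, 600.63], [-0.0, 0.24, -0.97, 384.85], [0.0, 0.0, 0.0, 1.0]]
{'t': 0.15, 'joints': array([ 1.06142370e+00,  4.91405062e-01,  1.55930115e+00, -1.69296682e-06,
        1.09168999e+00, -1.05570454e-01]), 'qvel': array([ 0.00031819, -0.00123608, -0.00161311, -0.00012137, -0.00141152,
        0.00112469]), 'tau': array([ 1.72364813e-03, -6.12895346e+01, -2.58275306e+01,  6.92375517e-02,
        4.74449841e-02, -6.56438078e-05]), 'eef_pos': array([245.457914 , 574.6098722, 228.2088043]), 'tcp_rot': array([-3.14150947e+00,  7.99229379e-04,  1.16699496e+00]), 'ft_force': array([1.11433714, 0.16917409, 0.46191231]), 'moment': array([ 0.02419421, -0.03483674, -0.00854802]), 'opening': 0.9978153340757387}
```

View pics/side0.png

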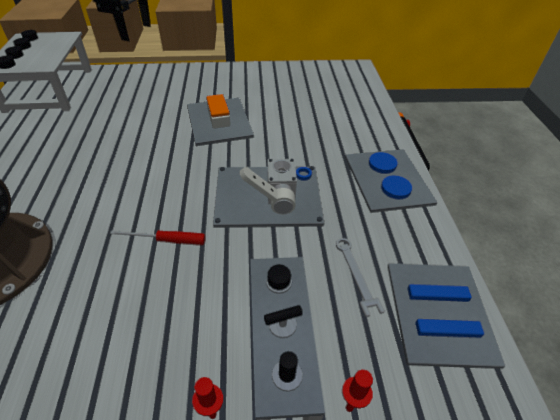

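View pics/top0.png

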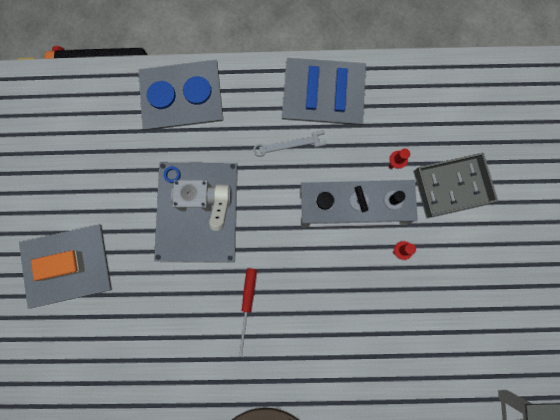

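Side: bush (281,167), white arm running from (283,200) to (246,173). Candidates for the pin in side: tall grip (289,367), low knob (279,277), T bar (283,316), and red look-alikes (208,393) and (358,388). I choose (289,367), which is (397,198) in top. Next is a close crop to check that.

```bash
python3 - <<'E'
import pickle,cv2,numpy as np
s=pickle.load(open('side.pkl','rb'))['img'][:,:,::-1];t=pickle.load(open('top.pkl','rb'))['img'][:,:,::-1]
f=lambda im,x,y,w=40:cv2.resize(im[y-w*3//4:y+w*3//4,x-w:x+w],(400,300),interpolation=cv2.INTER_CUBIC)
cv2.imwrite('pics/crop1.png',np.vstack([np.hstack([f(s,275,185),f(t,200,205)]),np.hstack([f(s,289,370),f(t,395,198)])]))
E
```

```text
(no output)
```

View pics/crop1.png

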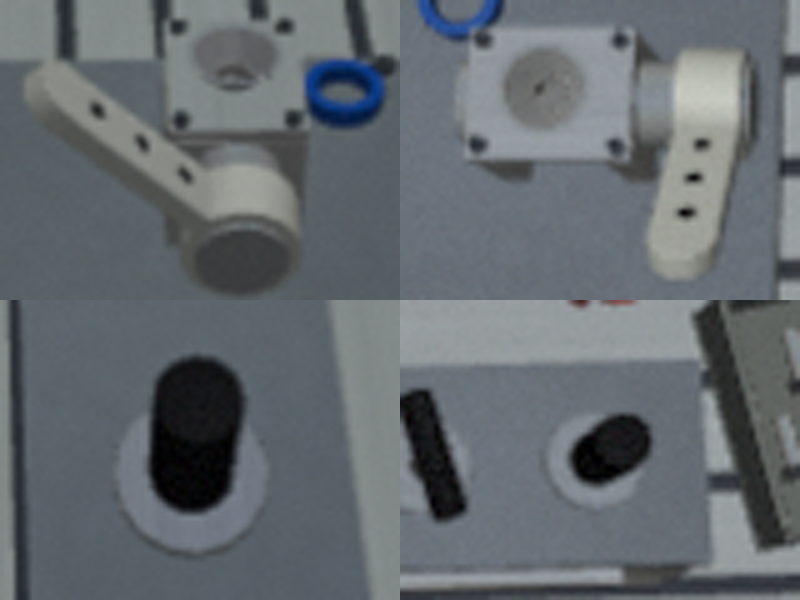

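```bash
python3 - <<'E'
from h import *
import pickle
s=pickle.load(open('side.pkl','rb'));t=pickle.load(open('top.pkl','rb'))
S=lambda x,y:(235+x/5,155+y/5); T=lambda x,y:(160+(x-400)/5,175+y/5)
for n,a,b,z in [('bush',S(235,57),T(544,88),94),('pintop',(288.6,360),(399.8,196.4),152),
  ('scrFarL',S(178,27),T(484,41),None),('scrFarR',S(285,25),T(620,41),None),('scrNL',S(181,120),T(478,146),None),('scrNR',S(293,119),T(614,146),None),
  ('dot1',S(97,110),T(686,212),None),('dot2',S(142,144),T(694,177),None),('dot3',S(186,175),T(702,145),None)]:
    p,e=tri(s,a,t,b);print(n,p.round(1),round(e,1),*( [onz(s,a,z).round(1),onz(t,b,z).round(1)] if z else []))
E
```

```text
bush [604.1 157.   88.9] 2.4 [604.7 151.3  94. ] [601.9 155.7  94. ]
pintop [ 575.3 -291.9  149.2] 2.1 [ 576.1 -292.9  152. ] [ 573.8 -291.2  152. ]
scrFarL [601.7 177.8  97. ] 42.0
scrFarR [616.4 113.4 140.9] 7.8
scrNL [588.  206.3   9.8] 4.6
scrNR [603.9 129.2  73.3] 49.7
dot1 [543.   88.3 121.8] 2.0
dot2 [560.7  87.9 103.1] 2.2
dot3 [578.1  87.3  85.5] 3.4
```

```bash
python3 - <<'E'
from h import *
import pickle
s=pickle.load(open('side.pkl','rb'));t=pickle.load(open('top.pkl','rb'))
S=lambda x,y:(235+x/5,155+y/5); T=lambda x,y:(160+(x-400)/5,175+y/5)
P=[]
for a,b in [((285,25),(484,41)),((293,119),(620,41)),((178,27),(478,146)),((181,120),(614,146))]:
    p,e=tri(s,S(*a),t,T(*b));P.append(p);print(p.round(1),round(e,1))
P=np.array(P);print('mean',P.mean(0)); d=(P[0]+P[1]-P[2]-P[3]);q=(P[0]+P[2]-P[1]-P[3]);print('yaw',np.arctan2(d[1],d[0]),np.arctan2(-q[0],q[1]))
E
```

```text
[628.3 186.   82. ] 4.0
[626.5 124.9  80.6] 2.7
[580.6 188.2  80.9] 3.7
[578.9 127.4  79.8] 2.5
mean [603.60024002 156.6469242   80.82650596]
yaw -0.04885989538409525 -0.028408500987083626
```

Bush ≈ (603.5,155.5), fixture yaw ≈ -0.04, lever ≈ 0.8 rad, and the dots at y≈88 agree with the expected 155.5-70. Pin ≈ (575,-292). Heights come out 3-5 mm low, so I'll recheck from the wrist camera. Moving above the lever with the jaws shut.

```bash
python3 -m handwheel '[{"hand":0,"x":0.1,"y":-0.17,"z":0.01,"spin":-6},{"hand":0,"x":0.283,"y":-0.486,"z":0.01,"spin":-13.4},{"hand":0,"x":0.283,"y":-0.486,"z":0.01,"spin":-13.4},{"hand":0,"x":0.283,"y":-0.486,"z":0.01,"spin":-13.4},{"hand":0,"x":0.283,"y":-0.486,"z":0.01,"spin":-13.4},{"hand":0,"x":0.283,"y":-0.486,"z":0.01,"spin":-13.4},{"hand":0,"x":0.283,"y":-0.486,"z":0.01,"spin":-13.4},{"hand":0,"x":0.283,"y":-0.486,"z":0.01,"spin":-13.4},{"hand":0,"x":0.283,"y":-0.486,"z":0.01,"spin":-13.4},{"hand":0,"x":0.283,"y":-0.486,"z":0.01,"spin":-13.4},{"hand":0,"x":0.283,"y":-0.486,"z":0.01,"spin":-13.4},{"hand":0,"x":0.283,"y":-0.486,"z":0.01,"spin":-13.4},{"hand":0,"x":0.283,"y":-0.486,"z":0.01,"spin":-13.4},{"hand":0,"x":0.283,"y":-0.486,"z":0.01,"spin":-13.4},{"hand":0,"x":0.283,"y":-0.486,"z":0.01,"spin":-13.4},{"hand":0,"x":0.283,"y":-0.486,"z":0.01,"spin":-13.4},{"hand":0,"x":0.283,"y":-0.486,"z":0.01,"spin":-13.4},{"hand":0,"x":0.283,"y":-0.486,"z":0.01,"spin":-13.4},{"hand":0,"x":0.283,"y":-0.486,"z":0.01,"spin":-13.4},{"hand":0,"x":0.283,"y":-0.486,"z":0.01,"spin":-13.4}]'
python3 - <<'E'
from h import *
import pickle
c=read_camera('wrist');pickle.dump(c,open('w1.pkl','wb'));cv2.imwrite('pics/w1.png',c['img'][:,:,::-1]);print(np.round(c['T'],2))
E
```

```text
t: 1.82
eef_pos: [528.2, 89.7, 238.8]
tcp_rot: [-3.142, -0.0, -0.001]
ft_force: [-0.6, -0.1, -0.3]
opening: 0.003
[[ 1.0000e+00 -0.0000e+00  0.0000e+00  5.2814e+02]
 [-0.0000e+00 -9.7000e-01 -2.4000e-01  1.5630e+02]
 [ 0.0000e+00  2.4000e-01 -9.7000e-01  3.9550e+02]
 [ 0.0000e+00  0.0000e+00  0.0000e+00  1.0000e+00]]
```

View pics/w1.png

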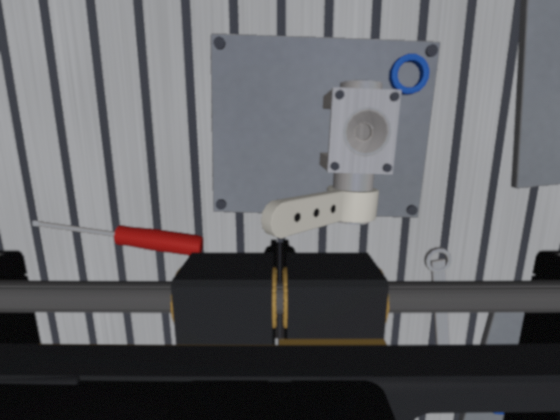

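Wrist: bush mouth at (365,132), screws (340,94), (394,97), (335,166) and (388,168), arm tip at (272,218). I'll measure these.

```bash
python3 - <<'E'
from h import *
import pickle
w=pickle.load(open('w1.pkl','rb'));g=cv2.cvtColor(w['img'],cv2.COLOR_RGB2GRAY)
print('bush',[onz(w,u,94).round(1) for u in [(365,132)]])
A=[]
for u in [(340,94),(394,97),(335,166),(388,168)]:
    r=g[u[1]-6:u[1]+7,u[0]-6:u[0]+7].astype(float);m=np.where(r<np.median(r)-25,np.median(r)-r,0);yy,xx=np.mgrid[-6:7,-6:7]
    v=(u[0]+(m*xx).sum()/m.sum(),u[1]+(m*yy).sum()/m.sum());p=onz(w,v,84);A.append(p);print(np.round(v,1),p.round(1))
A=np.array(A);print('mean',A.mean(0));d=A[1]+A[3]-A[0]-A[2];q=A[0]+A[1]-A[2]-A[3];print(np.arctan2(d[1],d[0]),np.arctan2(-q[0],q[1]))
for u in [(297,217),(316,212.5),(333,209)]:print(onz(w,u,100).round(1))
E
```

```text
bush [array([602.5, 154.7,  94. ])]
[339.1  94.2] [580.5 186.7  84. ]
[394.   96.2] [628.6 185.1  84. ]
[334.4 165.7] [578.6 124.8  84. ]
[386.5 167.4] [626.5 123.2  84. ]
mean [603.55278298 154.95186107  84.        ]
-0.03290547946964128 -0.032569985809625765
[544.1  80.6 100. ]
[561.1  84.7 100. ]
[576.2  87.9 100. ]
```

```bash
python3 -m handwheel '[{"hand":0,"y":-0.002,"z":-0.035},{"hand":0,"y":-0.002,"z":-0.07},{"hand":0,"y":-0.002,"z":-0.08},{"hand":0,"y":-0.002,"z":-0.088},{"hand":0,"y":-0.002,"z":-0.096},{"hand":0,"y":-0.002,"z":-0.104},{"hand":0,"y":-0.002,"z":-0.112},{"hand":0,"y":-0.002,"z":-0.12},{"hand":0,"y":-0.002,"z":-0.128},{"hand":0,"y":-0.002,"z":-0.136},{"hand":0,"y":-0.002,"z":-0.143},{"hand":0,"y":-0.002,"z":-0.149},{"hand":0,"y":-0.002,"z":-0.155},{"hand":0,"y":-0.002,"z":-0.16},{"hand":0,"y":-0.002,"z":-0.163},{"hand":0,"y":-0.002,"z":-0.163},{"hand":0,"y":-0.002,"z":-0.163},{"hand":0,"y":-0.002,"z":-0.163}]'
```

```text
invalid input
```

```bash
python3 -m handwheel '[{"hand":0,"x":0,"y":-0.002,"z":-0.035,"spin":0},{"hand":0,"x":0,"y":-0.002,"z":-0.07,"spin":0},{"hand":0,"x":0,"y":-0.002,"z":-0.08,"spin":0},{"hand":0,"x":0,"y":-0.002,"z":-0.088,"spin":0},{"hand":0,"x":0,"y":-0.002,"z":-0.096,"spin":0},{"hand":0,"x":0,"y":-0.002,"z":-0.104,"spin":0},{"hand":0,"x":0,"y":-0.002,"z":-0.112,"spin":0},{"hand":0,"x":0,"y":-0.002,"z":-0.12,"spin":0},{"hand":0,"x":0,"y":-0.002,"z":-0.128,"spin":0},{"hand":0,"x":0,"y":-0.002,"z":-0.136,"spin":0},{"hand":0,"x":0,"y":-0.002,"z":-0.143,"spin":0},{"hand":0,"x":0,"y":-0.002,"z":-0.149,"spin":0},{"hand":0,"x":0,"y":-0.002,"z":-0.155,"spin":0},{"hand":0,"x":0,"y":-0.002,"z":-0.16,"spin":0},{"hand":0,"x":0,"y":-0.002,"z":-0.163,"spin":0},{"hand":0,"x":0,"y":-0.002,"z":-0.163,"spin":0},{"hand":0,"x":0,"y":-0.002,"z":-0.163,"spin":0}]'
```

```text
t: 3.28
eef_pos: [529.0, 86.7, 75.5]
tcp_rot: [3.142, -0.001, -0.002]
ft_force: [-0.4, -0.4, 0.3]
opening: 0.005
```

```bash
python3 -m handwheel '[{"hand":0,"x":0,"y":0,"z":0.04,"spin":0},{"hand":0,"x":0,"y":0,"z":0.08,"spin":0},{"hand":0,"x":0,"y":0,"z":0.12,"spin":0},{"hand":0.055,"x":0,"y":0,"z":0.15,"spin":0},{"hand":0.055,"x":0.046,"y":-0.379,"z":0.15,"spin":0},{"hand":0.055,"x":0.046,"y":-0.379,"z":0.15,"spin":0},{"hand":0.055,"x":0.046,"y":-0.379,"z":0.15,"spin":0},{"hand":0.055,"x":0.046,"y":-0.379,"z":0.15,"spin":0},{"hand":0.055,"x":0.046,"y":-0.379,"z":0.15,"spin":0},{"hand":0.055,"x":0.046,"y":-0.379,"z":0.15,"spin":0},{"hand":0.055,"x":0.046,"y":-0.379,"z":0.15,"spin":0},{"hand":0.055,"x":0.046,"y":-0.379,"z":0.15,"spin":0},{"hand":0.055,"x":0.046,"y":-0.379,"z":0.15,"spin":0},{"hand":0.055,"x":0.046,"y":-0.379,"z":0.15,"spin":0},{"hand":0.055,"x":0.046,"y":-0.379,"z":0.15,"spin":0},{"hand":0.055,"x":0.046,"y":-0.379,"z":0.15,"spin":0},{"hand":0.055,"x":0.046,"y":-0.379,"z":0.15,"spin":0},{"hand":0.055,"x":0.046,"y":-0.379,"z":0.15,"spin":0}]'
python3 - <<'E'
from h import *
import pickle
c=read_camera('wrist');pickle.dump(c,open('w2.pkl','wb'));s=read_camera('side');pickle.dump(s,open('s2.pkl','wb'))
a=cv2.resize(c['img'],(480,360));b=cv2.resize(s['img'][150:225,225:325],(320,240),interpolation=cv2.INTER_CUBIC)
o=np.zeros((360,800,3),np.uint8);o[:,:480]=a;o[:240,480:]=b
cv2.imwrite('pics/w2.png',o[:,:,::-1])
E
```

```text
t: 4.78
eef_pos: [574.7, -290.8, 226.0]
tcp_rot: [3.141, -0.0, -0.001]
ft_force: [-1.0, -0.4, 0.0]
opening: 0.577
```

View pics/w2.png

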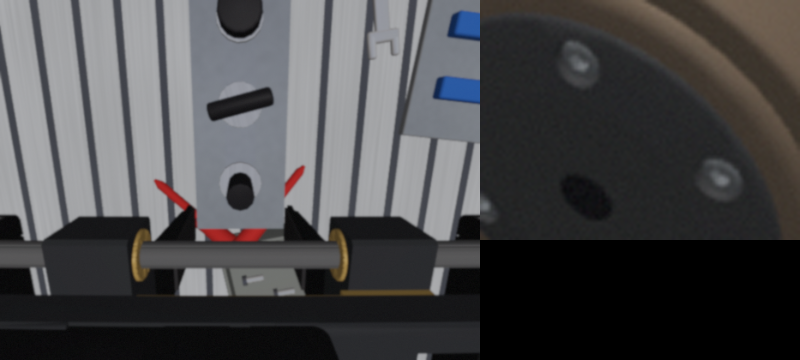

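The tall grip is seen at about (240,190) in the half-scaled wrist view. A red "V" near the rack end was not expected, and the side view is blocked by the robot. Taking another look from top.

```bash
python3 - <<'E'
from h import *
import pickle
c=pickle.load(open('w2.pkl','rb'));s=read_camera('top');pickle.dump(s,open('t2.pkl','wb'))
f=lambda im,w,h:cv2.resize(im,(w,h),interpolation=cv2.INTER_CUBIC)
o=np.vstack([np.hstack([f(c['img'][180:300,160:380],440,240),f(s['img'][170:250,150:270],360,240)]),f(s['img'][120:280,280:500],800,340)[:,:800]])
cv2.imwrite('pics/w3.png',o[:,:,::-1])
E
```

```text
(no output)
```

View pics/w3.png

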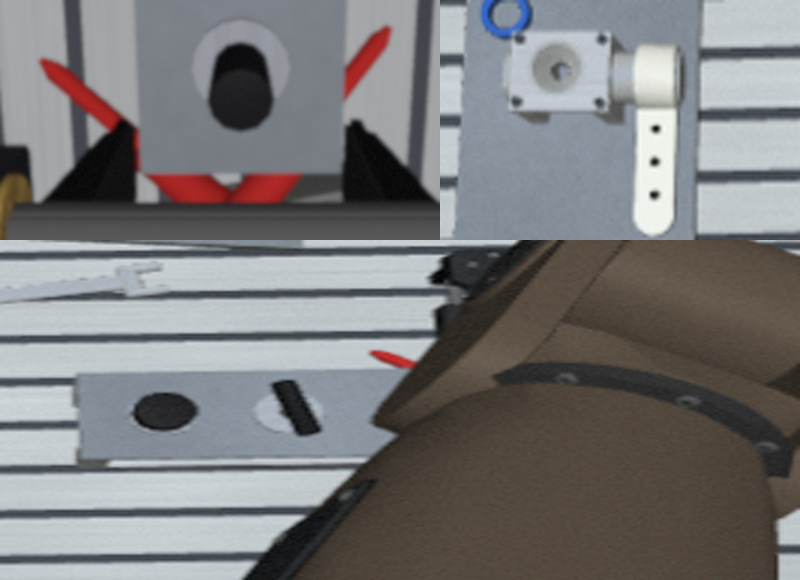

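The lever now reads level: its dots run straight along the arm, and light shows through the bush hole. The red pins have toppled beside the rack. The jaw path stays above the rack top, clear of them. Now refining the pin position.

```bash
python3 - <<'E'
from h import *
import pickle
w=pickle.load(open('w2.pkl','rb'));t=pickle.load(open('t2.pkl','rb'))
g=w['img'].max(2)
print('pintop',onz(w,(280.5,228.5),152).round(1))
print('collar',onz(w,(160+241/2,180+68/2),102).round(1), 'shank rows at bottom edge')
T=lambda x,y:(150+(x-440)/3,170+y/3)
for u in [(656,128),(655,162),(654,195),(654,235)]: print(onz(t,T(*u),61).round(1))
for u in [(42,62),(388,28),(190,195),(255,195)]: print('red',onz(w,(160+u[0]/2,180+u[1]/2),15).round(0))
E
```

```text
pintop [ 575.6 -291.6  152. ]
collar [ 575.8 -293.4  102. ] shank rows at bottom edge
[560.4  87.2  61. ]
[534.6  87.9  61. ]
[509.8  88.6  61. ]
[479.9  88.6  61. ]
red [ 465. -311.   15.]
red [ 657. -292.   15.]
red [ 546. -391.   15.]
red [ 584. -391.   15.]
```

```bash
python3 -m handwheel '[{"hand":0.055,"x":0.001,"y":0,"z":-0.03,"spin":0},{"hand":0.055,"x":0.001,"y":0,"z":-0.06,"spin":0},{"hand":0.055,"x":0.001,"y":0,"z":-0.08,"spin":0},{"hand":0.055,"x":0.001,"y":0,"z":-0.095,"spin":0},{"hand":0.055,"x":0.001,"y":0,"z":-0.1,"spin":0},{"hand":0.055,"x":0.001,"y":0,"z":-0.1,"spin":0},{"hand":0.01,"x":0.001,"y":0,"z":-0.1,"spin":0},{"hand":0.01,"x":0.001,"y":0,"z":-0.1,"spin":0},{"hand":0.01,"x":0.001,"y":0,"z":-0.1,"spin":0},{"hand":0.01,"x":0.001,"y":0,"z":-0.1,"spin":0},{"hand":0.01,"x":0.001,"y":0,"z":-0.1,"spin":0},{"hand":0.01,"x":0.001,"y":0,"z":-0.1,"spin":0}]'
```

```text
t: 5.93
eef_pos: [575.6, -292.3, 126.2]
tcp_rot: [3.141, -0.001, -0.002]
ft_force: [0.1, 0.8, 2.9]
opening: 0.248
```

```bash
python3 -m handwheel '[{"hand":0.01,"x":0,"y":0,"z":0.015,"spin":0},{"hand":0.01,"x":0,"y":0,"z":0.035,"spin":0},{"hand":0.01,"x":0,"y":0,"z":0.06,"spin":0},{"hand":0.01,"x":0,"y":0,"z":0.09,"spin":0},{"hand":0.01,"x":0,"y":0,"z":0.12,"spin":0},{"hand":0.01,"x":0,"y":0,"z":0.15,"spin":0},{"hand":0.01,"x":0.003,"y":0.03,"z":0.15,"spin":0},{"hand":0.01,"x":0.005,"y":0.06,"z":0.15,"spin":0},{"hand":0.01,"x":0.008,"y":0.1,"z":0.15,"spin":0},{"hand":0.01,"x":0.01,"y":0.14,"z":0.15,"spin":0},{"hand":0.01,"x":0.012,"y":0.18,"z":0.15,"spin":0},{"hand":0.01,"x":0.014,"y":0.22,"z":0.15,"spin":0},{"hand":0.01,"x":0.017,"y":0.26,"z":0.15,"spin":0},{"hand":0.01,"x":0.02,"y":0.3,"z":0.15,"spin":0},{"hand":0.01,"x":0.022,"y":0.34,"z":0.15,"spin":0},{"hand":0.01,"x":0.025,"y":0.38,"z":0.15,"spin":0},{"hand":0.01,"x":0.027,"y":0.41,"z":0.15,"spin":0},{"hand":0.01,"x":0.028,"y":0.435,"z":0.145,"spin":0},{"hand":0.01,"x":0.028,"y":0.447,"z":0.14,"spin":0},{"hand":0.01,"x":0.028,"y":0.447,"z":0.14,"spin":0}]'
python3 -m handwheel '[{"hand":0.01,"x":0,"y":0,"z":-0.03,"spin":0},{"hand":0.01,"x":0,"y":0,"z":-0.04,"spin":0},{"hand":0.01,"x":0,"y":0,"z":-0.04,"spin":0},{"hand":0.01,"x":0,"y":0,"z":-0.04,"spin":0}]'
python3 - <<'E'
from h import *
import pickle
c=read_camera('wrist');s=read_camera('side');pickle.dump((c,s),open('p4.pkl','wb'))
f=lambda im,w,h:cv2.resize(im,(w,h),interpolation=cv2.INTER_CUBIC)
cv2.imwrite('pics/p4.png',np.hstack([f(c['img'][80:320,180:380],400,480),f(s['img'][90:210,230:330],400,480)])[:,:,::-1])
E
```

```text
t: 7.6
eef_pos: [602.8, 156.9, 264.3]
tcp_rot: [3.142, 0.002, 0.0]
ft_force: [-0.6, -0.5, -2.8]
opening: 0.246
t: 7.93
eef_pos: [603.7, 153.7, 225.6]
tcp_rot: [3.141, 0.001, -0.004]
ft_force: [-0.4, -0.2, -0.7]
opening: 0.251
```

View pics/p4.png

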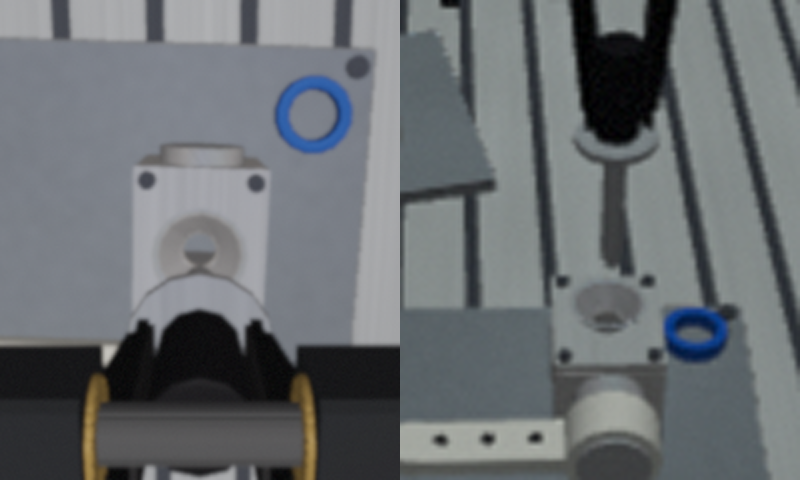

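Pin is upright above the bush, its shank running from (614,160) to the tip at about (612,265) in the side crop. The lever is level. Checking the alignment numerically.

```bash
python3 - <<'E'
from h import *
import pickle
c,s=pickle.load(open('p4.pkl','rb')); st=state(); print(st['eef_pos'].round(1),st['ft_force'].round(1))
S=lambda x,y:(230+(x-400)/4,90+y/4)
print('tip proj',proj(s,[603.5,154.5,117]), S(612,265)); print('collar proj',proj(s,[603.5,154.5,200]),S(616,138)); print('mouth proj',proj(s,[603.2,155,94]),S(607,306))
W=lambda x,y:(180+x/2,80+y/2)
print('mouth wrist',onz(c,W(200,250),94),'screws',[onz(c,W(*u),84).round(1) for u in [(147,181),(257,183)]])
print('collar top edges wrist x', onz(c,W(130,320),200),onz(c,W(269,320),200))
E
```

```text
[604.1 154.1 226.8] [-0.2 -0.3 -1.4]
tip proj [[281.67532221 157.07697417]] (283.0, 156.25)
collar proj [[283.0221386  123.77796195]] (284.0, 124.5)
mouth proj [[281.17860528 165.32433143]] (281.75, 166.5)
mouth wrist [604.14448604 157.27230396  94.        ] screws [array([581.1, 186.1,  84. ]), array([629.3, 185. ,  84. ])]
collar top edges wrist x [584.26768012 160.40802733 200.        ] [623.42782367 160.22940763 200.        ]
```

```bash
python3 -m handwheel '[{"hand":0.01,"x":0,"y":0,"z":-0.012,"spin":0},{"hand":0.01,"x":0,"y":0,"z":-0.02,"spin":0},{"hand":0.01,"x":0,"y":0,"z":-0.025,"spin":0},{"hand":0.01,"x":0,"y":0,"z":-0.03,"spin":0},{"hand":0.01,"x":0,"y":0,"z":-0.034,"spin":0},{"hand":0.01,"x":0,"y":0,"z":-0.038,"spin":0},{"hand":0.01,"x":0,"y":0,"z":-0.042,"spin":0},{"hand":0.01,"x":0,"y":0,"z":-0.045,"spin":0},{"hand":0.01,"x":0,"y":0,"z":-0.045,"spin":0}]'
```

```text
t: 8.78
eef_pos: [603.4, 154.7, 180.0]
tcp_rot: [3.141, 0.001, -0.002]
ft_force: [-0.1, 0.5, -1.4]
opening: 0.242
```

No contact force. The tip is now about z 72, inside the bore. Continuing.

```bash
python3 -m handwheel '[{"hand":0.01,"x":0,"y":0,"z":-0.005,"spin":0},{"hand":0.01,"x":0,"y":0,"z":-0.01,"spin":0},{"hand":0.01,"x":0,"y":0,"z":-0.015,"spin":0},{"hand":0.01,"x":0,"y":0,"z":-0.02,"spin":0},{"hand":0.01,"x":0,"y":0,"z":-0.025,"spin":0},{"hand":0.01,"x":0,"y":0,"z":-0.03,"spin":0},{"hand":0.01,"x":0,"y":0,"z":-0.03,"spin":0}]'
```

```text
t: 9.37
eef_pos: [603.2, 154.7, 149.4]
tcp_rot: [3.141, 0.002, -0.002]
ft_force: [0.4, -0.7, -2.3]
opening: 0.244
```

```bash
python3 -m handwheel '[{"hand":0.01,"x":0,"y":0,"z":-0.005,"spin":0},{"hand":0.01,"x":0,"y":0,"z":-0.01,"spin":0},{"hand":0.01,"x":0,"y":0,"z":-0.015,"spin":0},{"hand":0.01,"x":0,"y":0,"z":-0.02,"spin":0},{"hand":0.01,"x":0,"y":0,"z":-0.023,"spin":0},{"hand":0.01,"x":0,"y":0,"z":-0.025,"spin":0},{"hand":0.01,"x":0,"y":0,"z":-0.027,"spin":0},{"hand":0.01,"x":0,"y":0,"z":-0.027,"spin":0}]'
```

```text
t: 10.03
eef_pos: [603.6, 154.8, 123.4]
tcp_rot: [3.142, 0.0, -0.002]
ft_force: [0.3, 0.5, -1.6]
opening: 0.248
```

```bash
python3 -m handwheel '[{"hand":0.01,"x":0,"y":0,"z":-0.001,"spin":0},{"hand":0.01,"x":0,"y":0,"z":-0.0015,"spin":0},{"hand":0.01,"x":0,"y":0,"z":-0.002,"spin":0},{"hand":0.01,"x":0,"y":0,"z":-0.002,"spin":0}]'
```

```text
t: 10.37
eef_pos: [603.7, 154.8, 123.1]
tcp_rot: [-3.141, -0.001, -0.002]
ft_force: [-4.4, -1.3, 11.1]
opening: 0.249
```

Contact at +11 N at the expected height, so the collar is seated on the rim. Releasing and backing off.

```bash
python3 -m handwheel '[{"hand":0.055,"x":0,"y":0,"z":0,"spin":0},{"hand":0.055,"x":0,"y":0,"z":0,"spin":0},{"hand":0.055,"x":0,"y":0,"z":0,"spin":0},{"hand":0.055,"x":0,"y":0,"z":0,"spin":0},{"hand":0.055,"x":0,"y":0,"z":0,"spin":0},{"hand":0.055,"x":0,"y":0,"z":0.02,"spin":0},{"hand":0.055,"x":0,"y":0,"z":0.05,"spin":0},{"hand":0.055,"x":0,"y":0,"z":0.09,"spin":0},{"hand":0.055,"x":0,"y":0,"z":0.12,"spin":0},{"hand":0.055,"x":-0.03,"y":0.04,"z":0.13,"spin":0},{"hand":0.055,"x":-0.06,"y":0.08,"z":0.13,"spin":0},{"hand":0.055,"x":-0.09,"y":0.12,"z":0.13,"spin":0},{"hand":0.055,"x":-0.12,"y":0.16,"z":0.13,"spin":0},{"hand":0.055,"x":-0.12,"y":0.2,"z":0.13,"spin":0},{"hand":0.055,"x":-0.12,"y":0.2,"z":0.13,"spin":0},{"hand":0.055,"x":-0.12,"y":0.2,"z":0.13,"spin":0}]'
python3 - <<'E'
from h import *
import pickle
c=read_camera('top');s=read_camera('side');pickle.dump((c,s),open('p5.pkl','wb'))
f=lambda im,w,h:cv2.resize(im,(w,h),interpolation=cv2.INTER_CUBIC)
cv2.imwrite('pics/p5.png',np.hstack([f(c['img'][150:250,150:250],400,400),f(s['img'][125:225,225:325],400,400)])[:,:,::-1])
print('exp side griptop,collar',proj(s,[[603.4,155,149],[603.4,155,99]]),'top',proj(c,[[603.4,155,149],[603.4,155,99]]))
E
```

```text
t: 11.7
eef_pos: [481.6, 359.0, 251.7]
tcp_rot: [-3.141, -0.0, 0.002]
ft_force: [0.0, -0.1, 0.4]
opening: 0.579
exp side griptop,collar [[282.10362973 144.67750499]
 [281.34353319 163.5254378 ]] top [[183.11328725 187.08392735]
 [188.603057   191.5210901 ]]
```

View pics/p5.png

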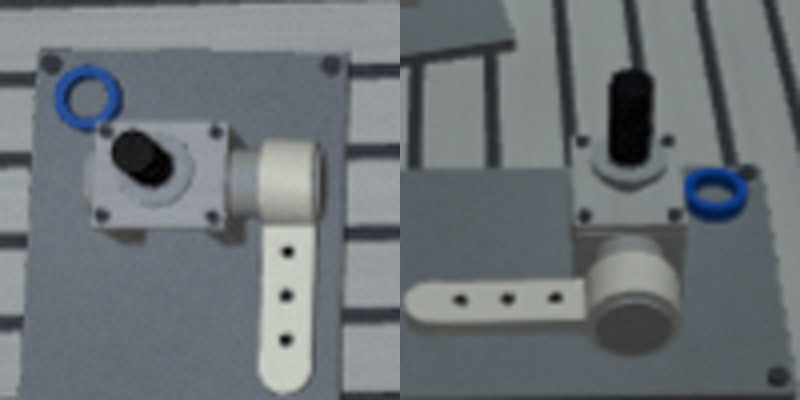

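The pin stands upright with its collar on the rim. Its grip top is at side (283,145) against an expected (282,145), and at top (183,187) against (183,187). The lever is level. Handing in.

```bash
python3 -c "
from cell import *
print(job_done())"
```

```text
the job is handed in; nothing more can be done
None
```

The job is done and handed in at about 12 s. I swung the white arm down to level with closed fingers, then took the tall-grip pin from the rack. I pushed it through the bush and shaft, let go and moved the gripper clear.

**Seating:** The pin went down with no notable resistance. It met a firm stop of 11 N at TCP height 123.1 mm, where I expected about 123.2 mm. After release, the top of the grip was within about 1 px of where a seated pin should be in both the side and top pictures.

**Lever:** I did not measure its final angle directly. The arm dots measured from above fit a level arm, as does the pushed-down height.

**What disagreed:** The two red look-alike pins stood upright in the first pictures. When I reached the rack they had toppled or moved beside it. My gripper was always well above them and I felt no contact, but I can't say why they fell. I did not check them again at the end.

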